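# Lock the wet panel in its carrier and show its red dot to the webcam in the mirror

### The job

Turn the dark wooden turnbutton on top of the panel carrier squarely across the top edge of the wet relief panel, so that the panel is locked in. Then, with the fingers, raise the folding table mirror until the webcam clipped on the carrier sees the red dot of the panel in the middle of the glass, and finish while still holding the mirror at that angle: it falls back if let go. Do not touch the wet panel, and leave the other things on the table where they are.

Things in the scene. Friction and masses are not known exactly. Their poses are not given: they have to be found in the camera images.
- carrier: Wooden wet-panel carrier, fixed, 230 mm wide (x), 104 deep (y -61 to 43), 262 high; origin on the table under its middle board, z up, open front along +y, towards the mirror. Middle board y -9 to 9, top at z = 272, carries turnbutton and webcam; the wet panel stands before it, y 12 to 31, top at z = 269; two dried panels (blue, yellow) behind it, tops at z = 269, may be touched.
- lens (a point): Lens of the webcam, looking along the carrier's +y; at (-35, 22, 315) mm in the carrier's frame. The webcam is 62 wide, its top at z = 331. Fixed on the carrier. Axes those of the carrier.
- turnbutton (a joint): Angle of the turnbutton, rad: 0 = squarely across the panel's top edge (locked); it grows as the free end swings towards the carrier's +x, and at 1.57 lies along the middle board (open). Starts between 1.5 and 2.0, turns from -0.5 to 2.2 and stays where left (friction, about 1 N at the free end).
- button_pivot (a point): On the vertical pivot of the turnbutton, at mid-height of the button; at (60, 0, 282) mm in the carrier's frame.
- button_tip (a point): Middle of the free end of the turnbutton, at mid-height. The button is a dark wooden bar with a brass screw: 60 mm long, 20 wide, 16 thick (z = 274 to 290), from 15 behind its pivot to this point, 45 before it. The point's y axis points from the pivot to the free end.
- panel: Wet relief panel, white with raised arches, loose in the front slot, 203 wide, 18 thick, 254 high; origin at the middle of its underside, z up, y out of its wet front. Not to be touched.
- dot (a point): Centre of the red dot, 32 mm across, on the bare upper border of the panel's front; at (-35, 10, 186) mm in the panel's frame, 201 above the table.
- mirror_base: Wooden base of the folding mirror, fixed on the table: 240 x 185 x 16 mm; origin on the table under the hinge, x along the hinge, y backwards (away from the carrier), z up; the board reaches from y = -38 to +148. Two props with rubber bumpers stand at x = +-70, y 95 to 140, up to 96 high, behind the mirror.
- mirror: Tilting framed mirror, 210 mm wide, 180 high, 14 thick, about 0.42 kg. Origin mid lower edge, in the plane of the glass, on the hinge line 30 above the table; x along the hinge, z up the glass, y out of its back (back at y = 14). Rests leaning back 0.87 rad from upright, turns freely to 0.08 past upright, falls back when let go. Angles wanted lie about 0.3 to 0.55 rad back from upright.
- glass_mid (a point): Middle of the glass, 90 mm up the mirror; axes those of the mirror: z up the glass, y out of the back.
- mirror_top (a point): Middle of the upper edge of the mirror's back: (0, 14, 180) mm in the mirror's frame. From behind, fingers can push here; the upper edge can also be pinched (14 mm thick).
- sight_split (a point): Not a thing but a point in the air fixed on the carrier, on the line from the dot to the lens, 46 % of the way up. By the law of reflection, the lens sees the dot in the middle of the glass when the mirror faces this point squarely, that is when its z in the frame of glass_mid is 0.
- tube_purple: Purple paint tube lying flat, 150 mm long, 40 wide, 28 high. A bystander; origin under its middle.
- tube_blue: Blue paint tube lying flat, 150 mm long, 40 wide, 28 high. A bystander; origin under its middle.
- comb: Red plastic texture comb lying flat, 125 x 37 x 5 mm, on the table between the carrier and the mirror. A bystander; origin under its middle.
- palette_knife: Palette knife lying flat, wooden handle and steel blade, 215 mm long, 16 high, on the table between the carrier and the mirror. A bystander; origin under its middle.
- paste_tub: White closed tub of texture paste, 90 mm across, 85 high. A bystander; origin under its middle.

How it is judged (in metres and radians):
On the way, in this order (a step that is already met when the one before it is completed fails the run):
1. the turnbutton lies squarely across the panel's top edge (value of joint turnbutton between -0.26 and 0.26 rad), for 0.2 s.
2. the fingers hold the mirror so that the webcam sees the red dot in the middle of the glass (z of sight_split in the frame of glass_mid between -0.02 and 0.02 m and contact force between the fingers and mirror above 0.3 N), for 0.3 s.
At the end, for the whole second after the job is handed in: Turnbutton across the panel's top edge within 0.26 rad; the fingers (over 0.3 N) hold the mirror still (under 0.1 rad/s) so that the webcam sees the dot within 20 mm of mid-height of the glass (sight_split within 20 mm of z = 0 in glass_mid's frame); panel in its slot, moved under 10 mm (all of step 1 and all of step 2 and distance of panel from where it was at the start of the episode below 0.01 m and angular speed of mirror below 0.1 rad/s); the arm keeps its last pose, push and grip.
It fails at once if the robot touches the wet panel (contact force between any of the fingers, the arm and panel above 0.5 N).
It fails at once if a bystander is shoved more than 30 mm from its place (distance of any of tube_purple, tube_blue, comb, palette_knife, paste_tub from where it was at the start of the episode above 0.03 m).
It also fails if it takes over 48 s, if anything falls off the work surface, if the arm or the gripper's body presses on something with over 40 N, if the wrist force passes 120 N, or if a joint passes its speed limit or range.

### The arm

A 6-joint arm with a two-finger parallel gripper is mounted at the origin on the work surface. World frame = base frame: x ahead of the robot, y to its left, z up, the work surface at z = 0. Lengths are in m, angles in degrees, forces in N, time in s.
With the tool pointing down it reaches from about 0.375 to 0.925 m from the base axis. Payload 5.7 kg.
Tool frame: the origin (TCP) lies on the centre line of the jaws, within the pads' length; the fingertips stand 25 mm ahead of it and the grasp point (between the pads) lies 6 mm ahead of it; z points along the fingers, y is the direction in which the jaws open and shut (so a half turn about z gives the same grasp; the last joint's range is limited). The gripper opens to 88 mm and grips with 3 to 60 N. Pads are 20 mm wide; open, the fingers measure 115 mm over their backs; the gripper's body (75 mm by 178 mm) begins 61 mm behind the grasp point.
Start: joints at [61.358, 20.558, 86.54, -0, 72.909, -6.595], TCP at [0.225, 0.556, 0.248] pointing down, gripper open.
Joint ranges: [-170.27, 170.27], [-57.76, 135], [12.27, 136.19], [-55.21, 235.2], [11.17, 155.16], [-170.74, 170.74]. Speed limits (degrees/s): [136.94, 136.94, 180, 180, 180, 180].

### API

Orientations are given as a 3x3 rotation matrix whose columns are the frame's x, y, z axes.
In Python, from station import ctrl gives the robot as it stands. Calls block until the motion is done:
- ctrl.move_to(position, orientation): joint-space move of the TCP to a pose.
- ctrl.move_linear(position, frame=None, v=0.15, guard=None): straight line of the TCP; frame=None keeps the orientation; v is the mean speed in m/s. With guard (N) it stops when the force on the tool has changed by that much, and returns True; else False.
- ctrl.set_joints(angles): joint-space move.
- ctrl.move_gripper(opening, grasp_force=None): finger opening in m; grasp_force is the grip in N (None keeps the last); returns when the fingers have stopped.
- ctrl.pause(seconds).
- ctrl.ik(position, orientation): joint angles nearest the present ones, or None.
- ctrl.get_obs(): the state.
- ctrl.camera(name): name is "side" or "top"; returns a dict with "color" (480x640x3 uint8, blue, green, red), "intrinsics" (3x3 intrinsics, pixels), "rvec" (rotation vector, rad) and "tvec" (3), from world to camera coordinates, as OpenCV has them. Camera axes: x right, y down, z forward; pixel columns grow to the right and rows downward; lengths in m; the calibration is good to about 2 mm. A picture is of the moment at which its call begins. There is no depth.
A pose or a line that the arm cannot do raises ctrl.PlanningError and nothing moves.
- ctrl.job_done(): hands the job in, once; it reports no verdict.
The state is a dict: "t": time; "joint_pos": joint angles; "qvel": joint speeds; "joint_torque": joint torques, N m; "tool_pos": TCP position; "tcp_rot": TCP orientation; "force": force on the tool from outside, world axes, zero at the start; "moment": the same for the moment, N m; "opening": finger opening in m.
Only numpy, scipy, OpenCV 4.12 (cv2) and the standard library are available. Lean on these libraries where they do the work, as an engineer would, in place of code of your own. Each camera call takes 0.05 s, during which the arm holds its last target.

## Working session

There is one attempt and no reset: what is moved stays moved. The work goes in short steps, each a Python script; the robot and the scene stay as the last script left them, time stands still between calls to the robot, and variables do not carry over. Pictures are saved under pics/ and viewed, and the job is handed in when it is done.

```bash
mkdir -p pics; ls; python3 - <<'E'
from station import ctrl
import cv2,pickle
for n in("side","top"):
    c=ctrl.camera(n); cv2.imwrite(f"pics/{n}0.png",c["color"]); pickle.dump(c,open(f"{n}0.pkl","wb"))
    R=cv2.Rodrigues(c["rvec"])[0]; print(n,c["intrinsics"].tolist(),(-R.T@c["tvec"].ravel()).round(3),R.round(2).tolist())
o=ctrl.get_obs();print(o["t"],o["tcp_rot"],o["opening"])
E
```

```text
pics
side [[594.9057563140003, 0.0, 320.93351210810545], [0.0, 594.9057563140003, 242.2716145361853], [0.0, 0.0, 1.0]] [ 1.128 -1.009  1.247] [[0.86, 0.51, 0.01], [0.35, -0.59, -0.73], [-0.36, 0.63, -0.69]]
top [[563.1923923771637, 0.0, 327.4270314523524], [0.0, 563.1923923771637, 237.7332467629529], [0.0, 0.0, 1.0]] [ 0.293 -0.034  1.424] [[-0.02, -1.0, -0.01], [-0.98, 0.02, -0.2], [0.2, 0.0, -0.98]]
0.1 [[-9.26889675e-01  3.75333155e-01 -7.43814995e-04]
 [ 3.75333859e-01  9.26888610e-01 -1.41417241e-03]
 [ 1.58647855e-04 -1.58996075e-03 -9.99998723e-01]] 0.08775594229769386
```

View pics/side0.png

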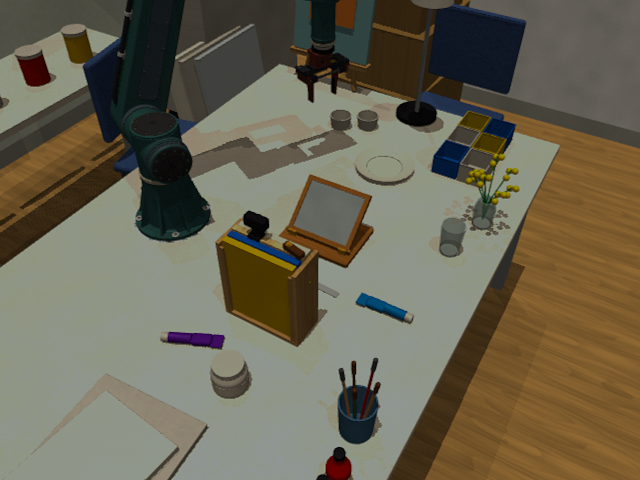

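View pics/top0.png

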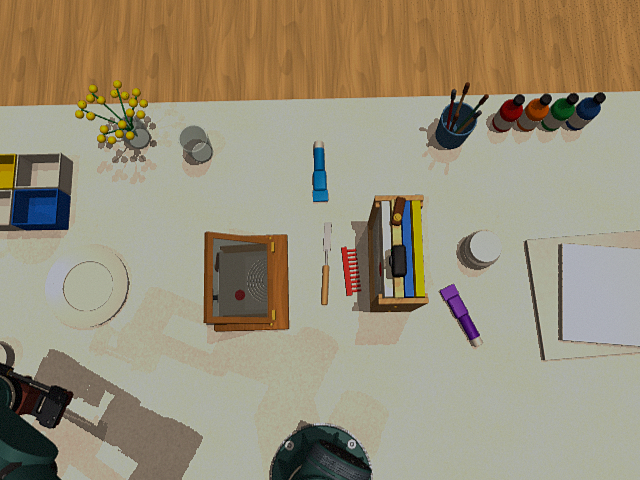

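```bash
python3 - <<'E'
import cv2
t=cv2.imread("pics/top0.png");s=cv2.imread("pics/side0.png")
cv2.imwrite("pics/tc.png",cv2.resize(t[185:320,360:440],None,fx=4.4,fy=4.4,interpolation=cv2.INTER_CUBIC))
cv2.imwrite("pics/tm.png",cv2.resize(t[225:335,195:295],None,fx=5,fy=5,interpolation=cv2.INTER_CUBIC))
cv2.imwrite("pics/sc.png",cv2.resize(s[170:345,205:380],None,fx=3.4,fy=3.4,interpolation=cv2.INTER_CUBIC))
E
```

```text
(no output)
```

View pics/tc.png

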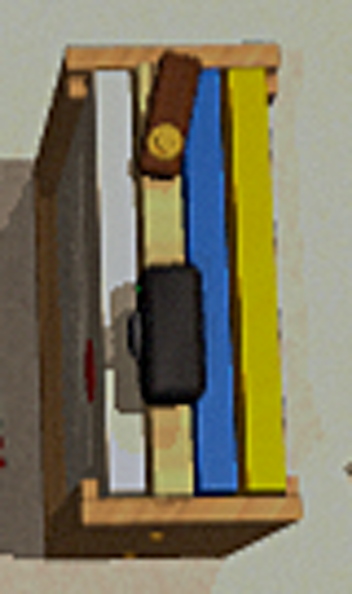

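View pics/tm.png

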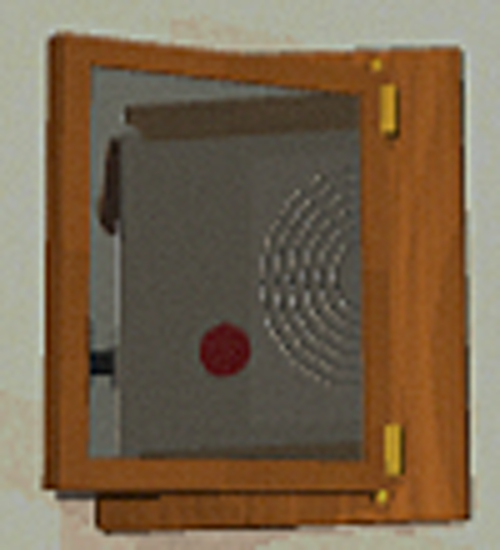

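View pics/sc.png

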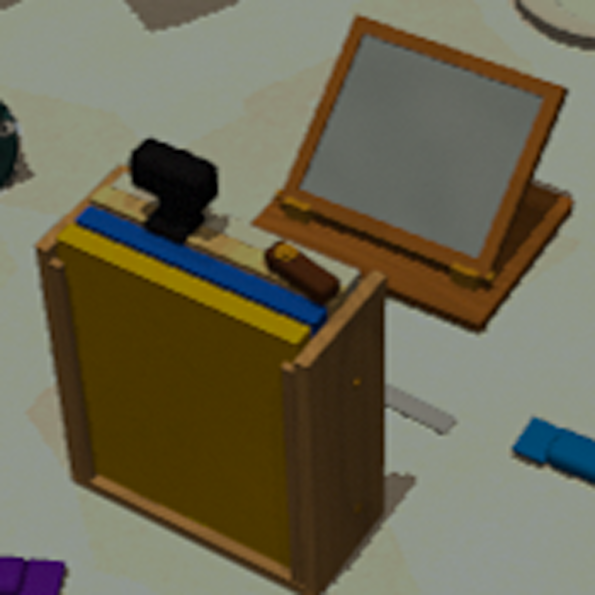

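```bash
cat > h.py <<'E'
import pickle,cv2,numpy as np
from scipy.optimize import least_squares
C={n:pickle.load(open(f"{n}0.pkl","rb")) for n in("side","top")}
def proj(n,P):
    c=C[n];return cv2.projectPoints(np.array(P,float).reshape(-1,3),c["rvec"],c["tvec"],c["intrinsics"],None)[0].reshape(-1,2)
def T(p,P):
    P=np.array(P,float)/1000;c,s=np.cos(p[2]),np.sin(p[2])
    return np.c_[p[0]+c*P[:,0]-s*P[:,1],p[1]+s*P[:,0]+c*P[:,1],P[:,2]]
def fit(obs,p0):
    f=lambda p:np.concatenate([(proj(n,T(p,[P]))[0]-uv) for n,P,uv in obs])
    r=least_squares(f,p0,loss="soft_l1");print(r.x.round(4),f(r.x).round(1).reshape(-1,2).tolist());return r.x
E
python3 - <<'E'
from h import *
ca=[("top",(115,43,262),(375.2,195.7)),("top",(115,-61,262),(423.6,195.2)),("top",(-115,43,262),(378.6,303.6)),("top",(-115,-61,262),(428.2,302.5)),("top",(60,0,290),(397.7,217.3)),
("side",(115,43,262),(317.6,251.8)),("side",(115,-61,262),(289.4,276.5)),("side",(-115,-61,262),(216.8,242.1)),("side",(-115,43,262),(241.8,218.5))]
fit(ca,[.35,-.15,0])
mi=[("top",(120,-38,16),(287.4,234.6)),("top",(-120,-38,16),(288.6,329)),("top",(-120,148,16),(214.6,331)),
("side",(120,148,16),(373.2,228.8)),("side",(120,-38,16),(346.2,267)),("side",(-120,-38,16),(279.4,235.3))]
p=fit(mi,[.35,.2,0])
for a in(.8,.87,.95):
  for y in(0,14):
    s,c=np.sin(a),np.cos(a);P=[(x,180*s+y*c,30+180*c-y*s) for x in(-105,105)]
    print(a,y,proj("side",T(p,P)).round(1).tolist(),proj("top",T(p,P)).round(1).tolist())
E
```

```text
[ 0.4985 -0.1748 -0.0156] [[0.2, -0.4], [0.5, -0.3], [-0.7, -0.2], [0.4, 0.5], [0.1, -0.1], [0.5, -1.4], [4.8, 1.1], [-2.4, -1.1], [-1.4, -1.5]]
[0.4654 0.1105 0.003 ] [[0.4, -0.7], [0.3, -0.0], [-0.9, -0.1], [1.1, -0.6], [-0.6, -1.8], [-3.1, 1.2]]
0.8 0 [[308.6, 172.6], [370.1, 194.7]] [[209.3, 321.8], [210.8, 230.0]]
0.8 14 [[310.2, 173.6], [371.4, 195.6]] [[206.0, 322.1], [207.5, 231.0]]
0.87 0 [[310.0, 173.7], [371.2, 195.7]] [[206.5, 322.1], [208.0, 230.9]]
0.87 14 [[311.5, 174.9], [372.3, 196.8]] [[203.5, 322.4], [205.2, 231.9]]
0.95 0 [[311.5, 175.1], [372.3, 197.0]] [[203.7, 322.5], [205.3, 232.0]]
0.95 14 [[312.9, 176.7], [373.3, 198.5]] [[201.3, 322.8], [202.9, 233.1]]
```

```bash
cat >> h.py <<'E'
pc=np.array([.4985,-.1748,-.0156]); pm=np.array([.4654,.1105,.003])
def tip(th,z=290): return T(pc,[(60+45*np.sin(th),45*np.cos(th),z)])[0]
def rot(y):
    y=np.r_[y,0]/np.linalg.norm(y);z=np.array([0,0,-1.]);return np.c_[np.cross(y,z),y,z]
def bpose(th,gap,r=33,z=.305,half=10):
    d=np.array([np.sin(th),np.cos(th)]);n=np.array([np.cos(th),-np.sin(th)])
    q=np.array([60,0])+r*d+(10+half+gap)*n
    p=T(pc,[(q[0],q[1],0)])[0];p[2]=z
    c,s=np.cos(pc[2]),np.sin(pc[2]);dw=np.array([c*d[0]-s*d[1],s*d[0]+c*d[1]])
    return p,rot(dw)
E
python3 - <<'E'
from h import *
from station import ctrl
for th in(1.6,1.7,1.8,1.9,2.0):print(th,proj("top",tip(th))[0].round(1), proj("top",T(pc,[(60,0,290)]))[0].round(1),proj("side",tip(th))[0].round(1))
for th in(1.8,1.2,.6,0):
    p,R=bpose(th,0);print(th,p.round(3),ctrl.ik(p,R),ctrl.ik(p+[0,0,.1],R))
for s in(1,-1):
  print(ctrl.ik(np.array([.466,.33,.3]),rot(np.array([s,0.]))),ctrl.ik(np.array([.466,.21,.19]),rot(np.array([s,0.]))))
S=T(pc,[(-35,31.5+.46*(22-31.5),201+.46*114)])[0]
from scipy.optimize import brentq
c,s=np.cos(pm[2]),np.sin(pm[2])
Y=-s*(S[0]-pm[0])+c*(S[1]-pm[1]);Z=S[2]-.03
a=brentq(lambda a:Y*np.sin(a)+Z*np.cos(a)-.09,0,.9);print("a",a,Y,Z)
E
```

```text
1.6 [397.8 196.1] [397.8 217.2] [304.4 251.5]
1.7 [399.9 196.3] [397.8 217.2] [303.3 252.6]
1.8 [402.1 196.6] [397.8 217.2] [301.9 253.6]
1.9 [404.2 197.2] [397.8 217.2] [300.5 254.5]
2.0 [406.2 197.9] [397.8 217.2] [298.9 255.3]
1.8 [ 0.586 -0.203  0.305] [-2.55107291e+01  1.97125809e+01  7.95380388e+01 -2.54444375e-14
  8.07493802e+01 -1.14845118e+01] [-2.55107291e+01  1.68656904e+01  7.02149612e+01 -2.54444375e-14
  9.29193484e+01 -1.14845118e+01]
1.2 [ 0.596 -0.183  0.305] [-2.34004455e+01  2.00542631e+01  7.90232322e+01 -2.54444375e-14
  8.09225047e+01 -4.37516959e+01] [-2.34004455e+01  1.72321659e+01  6.96988730e+01 -2.54444375e-14
  9.30689611e+01 -4.37516959e+01]
0.6 [ 0.594 -0.16   0.305] [-2.15402215e+01  1.93016764e+01  8.01536534e+01 -2.54444375e-14
  8.05446702e+01 -7.62689396e+01] [-2.15402215e+01  1.64252961e+01  7.08311151e+01 -2.54444375e-14
  9.27435888e+01 -7.62689396e+01]
0 [ 0.579 -0.143  0.305] [-2.05116981e+01  1.76830569e+01  8.25411178e+01 -2.54444375e-14
  7.97758253e+01 -1.09617884e+02] [-2.05116981e+01  1.46939382e+01  7.32104882e+01 -2.54444375e-14
  9.20955736e+01 -1.09617884e+02]
[ 2.83740383e+01  1.56969370e+01  8.60984046e+01 -2.54444375e-14
  7.82046584e+01  2.83740383e+01] [ 1.65114254e+01  1.69542685e+01  1.01405405e+02 -2.54444375e-14
  6.16403269e+01  1.65114254e+01]
[ 2.83740383e+01  1.56969370e+01  8.60984046e+01 -2.54444375e-14
  7.82046584e+01 -1.51625962e+02] [ 1.65114254e+01  1.69542685e+01  1.01405405e+02 -2.54444375e-14
  6.16403269e+01 -1.63488575e+02]
a 0.44738432120254046 -0.2576217463501276 0.22344
```

```bash
python3 - <<'E'
from h import *
from station import ctrl
o=ctrl.get_obs();ctrl.move_linear(np.array(o["tool_pos"])+[0,0,.12],v=.3)
ctrl.move_gripper(0.0,20)
p,R=bpose(1.8,8,z=.40);ctrl.move_to(p,R)
p,R=bpose(1.8,8);ctrl.move_linear(p,R,v=.15)
o=ctrl.get_obs();print(o["t"],o["force"],np.array(o["tool_pos"])-p)
for n in("side","top"):
    c=ctrl.camera(n); cv2.imwrite(f"pics/{n}1.png",cv2.resize(c["color"][170:345,200:380] if n=="side" else c["color"][140:320,340:460],None,fx=3.2,fy=3.2,interpolation=2))
E
```

```text
5.75 [0.60609777 0.3673666  0.30862185] [ 0.00054355 -0.00010776  0.00086472]
```

View pics/side1.png

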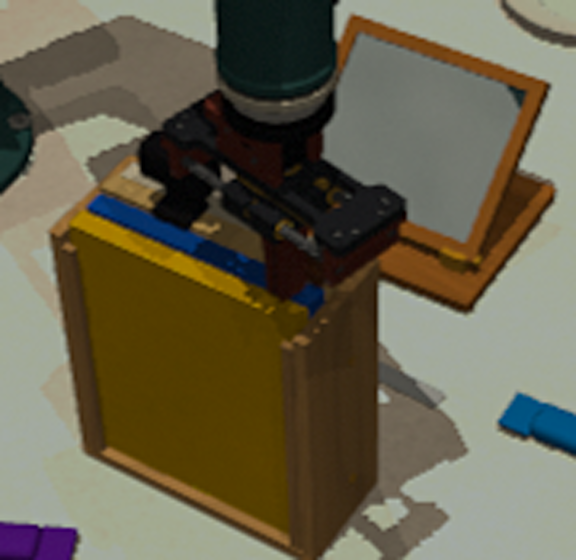

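View pics/top1.png

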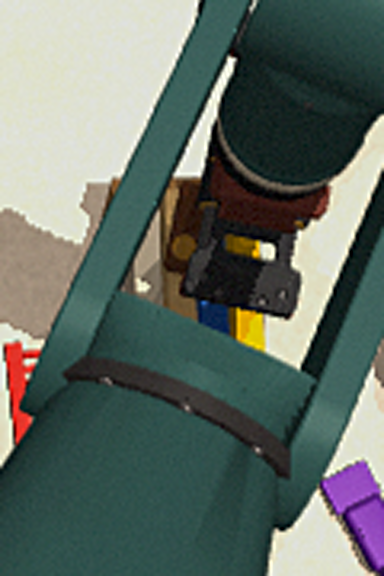

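```bash
python3 - <<'E'
from h import *
from station import ctrl
for th in np.r_[1.8,np.arange(1.6,-.01,-.2)]:
    p,R=bpose(th,0 if th<1.75 else 2);ctrl.move_linear(p,R,v=.06)
    o=ctrl.get_obs();print(round(th,2),round(o["t"],2),np.round(o["force"],2))
p,R=bpose(0,8);ctrl.move_linear(p,R,v=.06)
p[2]=.42;ctrl.move_linear(p,v=.25)
y=pm[1]+.22
ctrl.move_to(np.array([pm[0],y,.36]),rot(np.array([-1.,0])))if 0 else ctrl.move_to(np.array([pm[0],y,.36]),rot(np.array([1.,0])))
print(ctrl.get_obs()["t"],ctrl.get_obs()["force"])
for n in("side","top"):
    c=ctrl.camera(n); cv2.imwrite(f"pics/{n}2.png",c["color"]);pickle.dump(c,open(f"{n}2.pkl","wb"))
    cv2.imwrite(f"pics/{n}2c.png",cv2.resize(c["color"][170:345,200:380] if n=="side" else c["color"][185:320,360:440],None,fx=3.2,fy=3.2,interpolation=2))
E
```

```text
1.8 6.1 [ 0.31 -0.17 -0.52]
1.6 6.45 [-0.25  0.98  0.16]
1.4 6.8 [-0.41  0.24  0.25]
1.2 7.15 [-0.06 -1.14  1.09]
1.0 7.5 [-0.26  0.81  0.55]
0.8 7.85 [ 0.57 -0.45 -0.1 ]
0.6 8.2 [ 0.07 -0.01  0.25]
0.4 8.55 [ 0.16 -0.77  0.52]
0.2 8.9 [ 0.75 -0.9  -0.56]
0.0 9.25 [ 0.65 -0.38  0.87]
12.2083 [ 1.10304083 -0.71707701  1.05781058]
```

View pics/side2c.png

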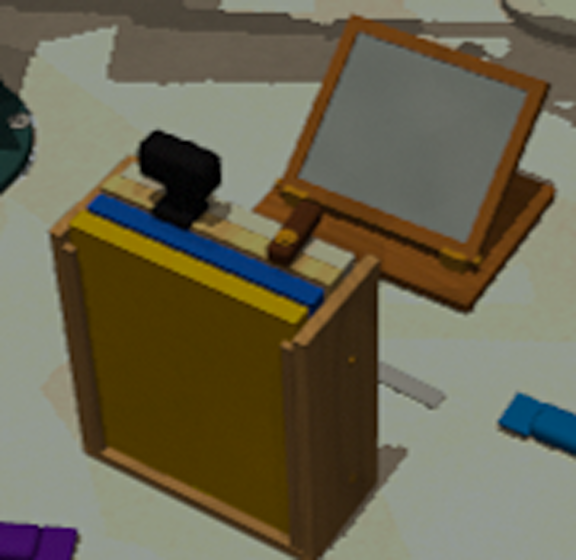

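View pics/top2c.png

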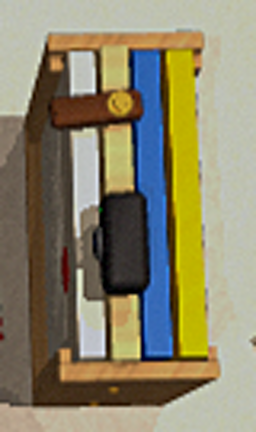

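View pics/top2.png

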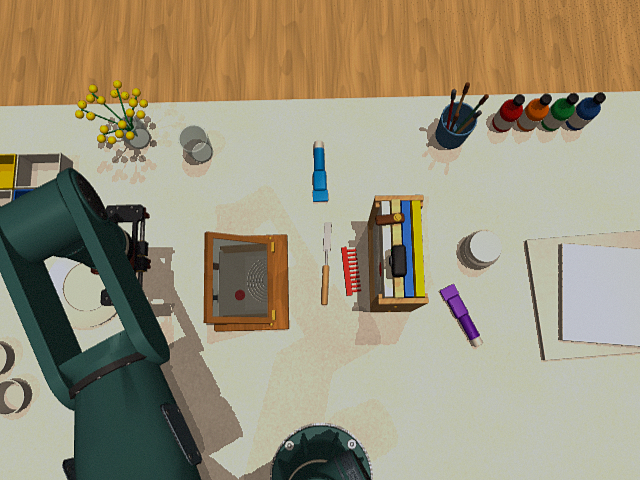

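```bash
cat >> h.py <<'E'
def mpose(a,gap=0,dep=33,half=10):
    s,c=np.sin(a),np.cos(a);y=180*s+14*c+half+gap;z=30+180*c-14*s-dep+25
    p=T(pm,[(0,y,z)])[0];return p,rot(np.array([np.cos(pm[2]),np.sin(pm[2])]))
E
python3 - <<'E'
from h import *
from station import ctrl
for th in(-.2,-.1,0,.1):print(th,proj("top",tip(th))[0].round(1))
p,R=mpose(.87,40);ctrl.move_linear(p,R,v=.2)
for a in(.87,.8,.7,.6,.52,.48,.447):
    p,R=mpose(a);ctrl.move_linear(p,R,v=.05);o=ctrl.get_obs();print(a,round(o["t"],2),np.round(o["force"],2))
for n in("side","top"):
    c=ctrl.camera(n); cv2.imwrite(f"pics/{n}3.png",c["color"])
    cv2.imwrite(f"pics/{n}3c.png",cv2.resize(c["color"][130:290,240:400] if n=="side" else c["color"][215:345,190:310],None,fx=4,fy=4,interpolation=2))
E
```

```text
-0.2 [376.6 221.5]
-0.1 [376.2 219.4]
0 [376.  217.3]
0.1 [376.1 215.2]
0.87 14.57 [-3.44  8.98  4.81]
0.8 14.97 [-2.97  8.36  5.11]
0.7 15.48 [-1.34  6.43  3.81]
0.6 15.99 [-0.31  3.04  3.26]
0.52 16.43 [ 0.01  0.25 -0.69]
0.48 16.73 [-0.23  1.35 -0.3 ]
0.447 16.99 [-0.01  0.74 -1.1 ]
```

View pics/side3c.png

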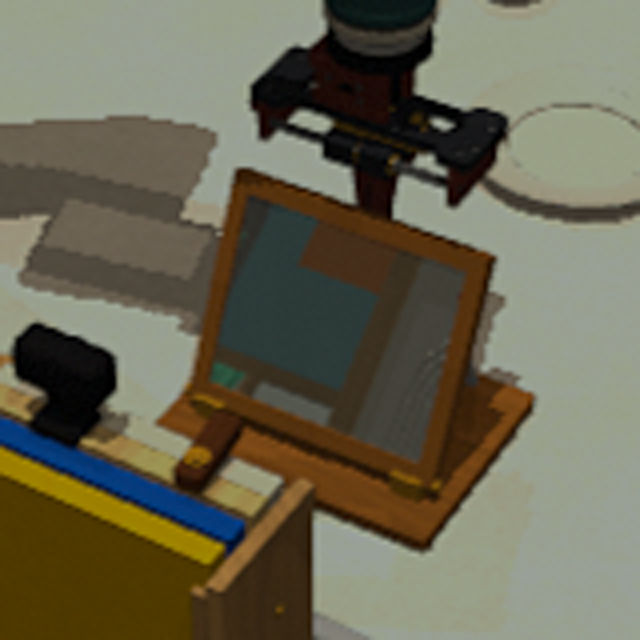

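View pics/top3c.png

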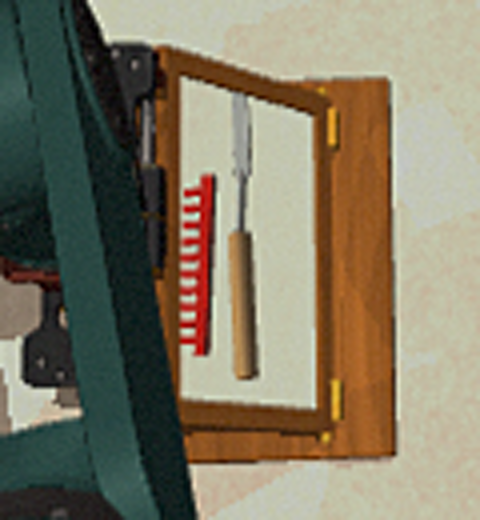

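```bash
python3 - <<'E'
from h import *
from scipy.optimize import brentq
import numpy as np
def unproj(n,uv,z):
    c=C[n];R=cv2.Rodrigues(c["rvec"])[0];o=-R.T@c["tvec"].ravel()
    d=R.T@np.linalg.inv(c["intrinsics"])@np.r_[uv,1];return o+d*(z-o[2])/d[2]
def refl(P,a):
    s,c=np.sin(a),np.cos(a);h=np.r_[pm[:2],.03]
    n=np.array([-np.sin(pm[2])*c,np.cos(pm[2])*c,-s])
    return P-2*n*(n@(P-h))
for nm,uv,z in(("comb",(351,271),.004),("knife end",(324.5,304),.008),("junc",(325,266),.01)):
    P=unproj("top",uv,z);print(nm,P.round(3))
    for a in(.38,.41,.447,.48,.51):print(a,proj("top",refl(P,a))[0].round(1))
for a in(.39,.447,.5):
  for y in(0,14):
    s,c=np.sin(a),np.cos(a);P=[(x,180*s+y*c,30+180*c-y*s) for x in(-105,105)]
    print(a,y,proj("side",T(pm,P)).round(1).tolist(),proj("top",T(pm,P)).round(1).tolist())
t=cv2.imread("pics/top2.png")[210:315,310:370];cv2.imwrite("pics/k.png",cv2.resize(t,None,fx=5,fy=5,interpolation=2))
E
```

```text
comb [ 0.488 -0.086  0.004]
0.38 [233.3 280.4]
0.41 [237.2 280.6]
0.447 [242.1 280.8]
0.48 [246.5 281. ]
0.51 [250.6 281.1]
knife end [ 0.406 -0.017  0.008]
0.38 [247.7 308.4]
0.41 [250.3 308.5]
0.447 [253.7 308.6]
0.48 [256.7 308.6]
0.51 [259.5 308.6]
junc [ 0.501 -0.02   0.01 ]
0.38 [246.4 272.7]
0.41 [249.  272.8]
0.447 [252.4 273. ]
0.48 [255.4 273.1]
0.51 [258.2 273.2]
0.39 0 [[297.8, 172.0], [361.3, 195.0]] [[233.3, 320.2], [234.0, 225.4]]
0.39 14 [[300.1, 171.2], [363.3, 194.0]] [[227.8, 320.5], [228.7, 226.1]]
0.447 0 [[299.5, 171.5], [362.7, 194.3]] [[229.3, 320.4], [230.2, 225.9]]
0.447 14 [[301.8, 171.0], [364.6, 193.6]] [[224.0, 320.7], [225.0, 226.7]]
0.5 0 [[301.0, 171.2], [364.0, 193.9]] [[225.8, 320.6], [226.7, 226.4]]
0.5 14 [[303.2, 170.9], [365.8, 193.4]] [[220.7, 320.9], [221.9, 227.2]]
```

View pics/k.png

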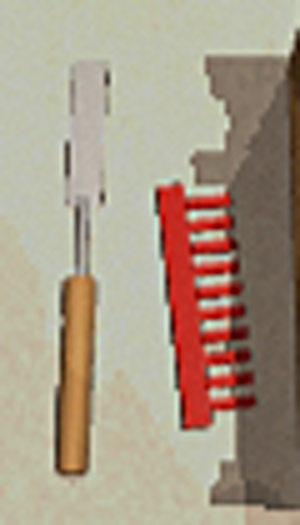

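```bash
python3 - <<'E'
import cv2
t=cv2.imread("pics/top3.png")[218:335,220:285];cv2.imwrite("pics/k2.png",cv2.resize(t,None,fx=5,fy=5,interpolation=2))
t=cv2.imread("pics/side3.png")[165:275,275:375];cv2.imwrite("pics/k3.png",cv2.resize(t,None,fx=5,fy=5,interpolation=2))
E
```

```text
(no output)
```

View pics/k2.png

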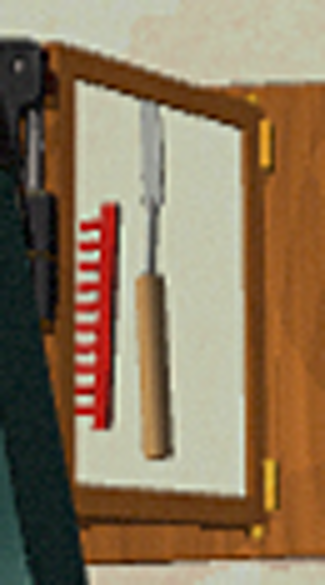

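View pics/k3.png

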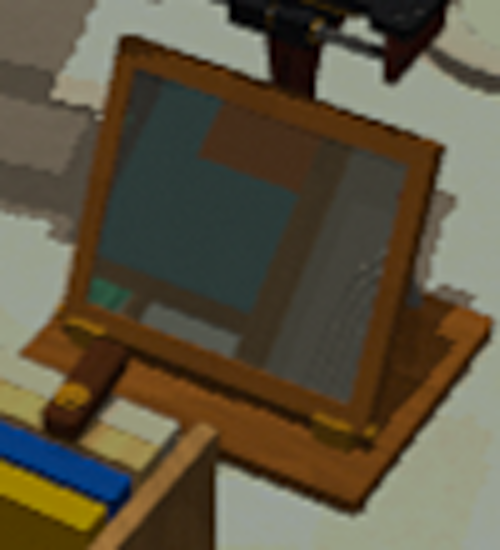

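```bash
python3 - <<'E'
from h import *
from station import ctrl
p,R=mpose(.483);ctrl.move_linear(p,R,v=.03);ctrl.pause(.5)
f=[]
for _ in range(20):
    f.append(ctrl.get_obs()["force"]);ctrl.pause(.05)
o=ctrl.get_obs();print(o["t"],np.mean(f,0).round(2),np.std(f,0).round(2),(np.array(o["tool_pos"])-p).round(4))
for n in("side","top"):
    c=ctrl.camera(n); cv2.imwrite(f"pics/{n}4.png",c["color"])
t=cv2.imread("pics/top4.png")[218:335,220:285];s=cv2.imread("pics/side4.png")[165:275,275:375]
f=lambda t:cv2.resize(t,None,fx=4.6,fy=4.6,interpolation=2)
t,s=f(t),f(s);s=cv2.copyMakeBorder(s,0,t.shape[0]-s.shape[0],0,0,0);cv2.imwrite("pics/k4.png",np.hstack([t,s]))
E
```

```text
18.9583 [-0.67  1.59  0.9 ] [0.46 0.41 0.45] [0. 0. 0.]
```

View pics/k4.png

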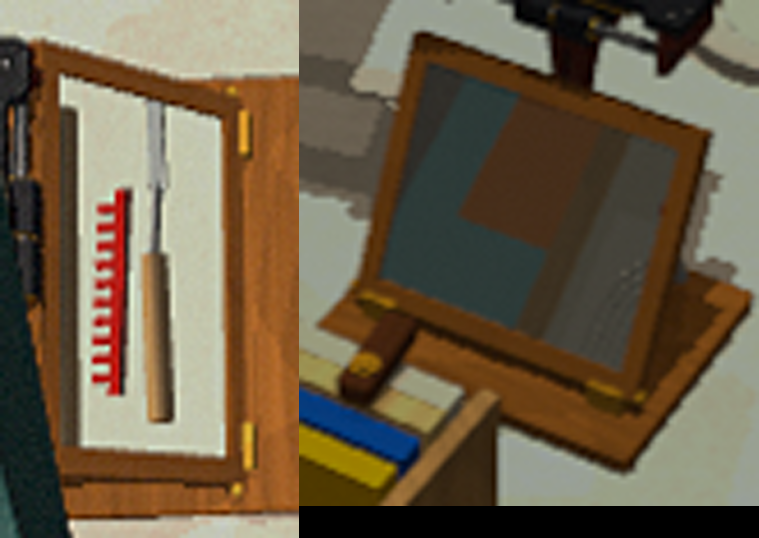

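View pics/top4.png

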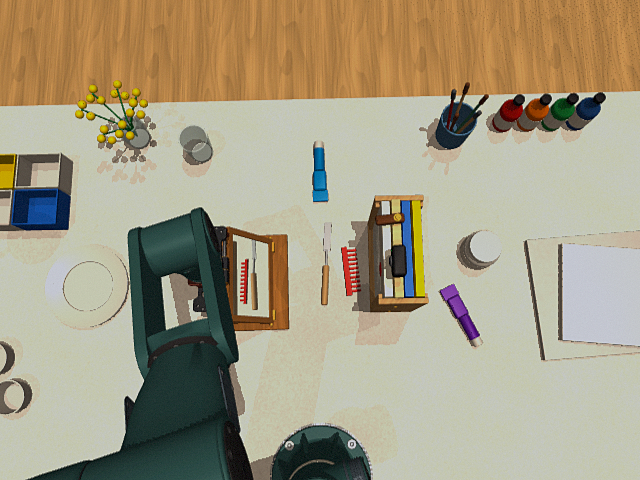

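```bash
python3 - <<'E'
from h import *
def refl(P,a):
    s,c=np.sin(a),np.cos(a);h=np.r_[pm[:2],.03]
    n=np.array([-np.sin(pm[2])*c,np.cos(pm[2])*c,-s])
    return P-2*n*(n@(P-h))
D=T(pc,[(-35,31.5,201)])[0]
for a in(.82,.85,.87,.89):print(a,proj("top",refl(D,a))[0])
for a in(.4,.43,.46,.49):print(a,[proj("top",refl(T(pc,[(x,43,0)])[0],a))[0].round(1).tolist() for x in(-115,115)])
E
```

```text
0.82 [230.09341613 293.28234408]
0.85 [236.0524754  293.43138639]
0.87 [240.05544605 293.5095643 ]
0.89 [244.07854103 293.57090098]
0.4 [[227.9, 319.2], [227.8, 238.8]]
0.43 [[232.6, 319.3], [232.5, 239.3]]
0.46 [[237.5, 319.3], [237.3, 239.7]]
0.49 [[242.4, 319.3], [242.1, 240.1]]
```

```bash
python3 - <<'E'
from station import ctrl
ctrl.job_done();print(ctrl.get_obs()["t"])
E
```

```text
the job is handed in; nothing more can be done
the job is handed in; nothing more can be done
```

The turnbutton is turned across the panel, and the closed fingers are holding the mirror from behind near the wanted angle. The job was handed in at about 19 s of the 48 s allowed. No verdict was reported, so everything below comes from my own checks.

- **Turnbutton:** I pushed it round with the closed fingers above the panel's top edge. From the top picture it lies at about -0.1 rad, inside the ±0.26 rad limit. The 5–15 mm moves ran above the panel, and forces during the push stayed around 1 N.
- **Mirror angle:** The angle wanted was about 0.447 rad back from upright. Reflections in the glass, seen from the top camera, put the final angle at 0.454 to 0.462 rad, which leaves the sight point within about 5 mm of mid-glass. The same method gave the stated 0.87 rad at rest. Frame corners read by eye disagreed, giving 0.39 to 0.45 rad. I trusted the reflections, since the lowest corner readings would put it right at the 20 mm limit.
- **Hold:** The force averaged about 1.6 N horizontally away from the mirror, with about 0.4 N of noise, and the arm had come to rest on its target.
- **Unexplained force:** At first contact with the mirror I read about 9 N for a moment. It faded as the mirror rose, and I did not find the cause.
- **Other things on the table:** In the last top picture the tubes, comb, palette knife and tub are where they started, and the panel is still in its slot.

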